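# Angle a square tube past the column into a drilling jig

### The arm

A 6-joint arm with a two-finger parallel gripper is mounted at the origin on a cart in front of the work surface, level with it; the furniture and walls round the work are solid. World frame = base frame: x ahead of the robot, y to its left, z up, the work surface at z = 0. Lengths are in m, angles in rad, forces in N, time in s.
With the tool pointing down it reaches from about 0.3 to 0.775 m from the base axis. Payload 14.6 kg.
Tool frame: the origin (TCP) lies on the centre line of the jaws, within the pads' length; the fingertips stand 22 mm ahead of it and the grasp point (between the pads) lies 3 mm ahead of it; z points along the fingers, y is the direction in which the jaws open and shut (so a half turn about z gives the same grasp; the last joint's range is limited). The gripper opens to 94 mm and grips with 3 to 60 N. Pads are 16 mm wide; open, the fingers measure 119 mm over their backs; the gripper's body (75 mm by 177 mm) begins 78 mm behind the grasp point.
Start: joints at [-1.294, 0.3, 1.521, -0, 1.321, -0.067], TCP at [0.185, -0.518, 0.196] pointing down, gripper open.
Joint ranges: [-3.03, 3.03], [-0.79, 2.21], [0.23, 2.52], [-1.04, 4.18], [0, 3.07], [-2.55, 2.55]. Speed limits (rad/s): [2.22, 2.22, 2.57, 3.14, 3.14, 3.14].

### API

Orientations are given as a unit quaternion [w, x, y, z].
In Python, from station import observe, get_image, sign_off, cut_out, place_of gives the robot as it stands.
- The arm moves only by the tool send_rows, never from a script. Its argument "commands" is one flat list of numbers, 7 for each row, row after row: the shift along the tool's x, y, z in m, then the turn, a rotation vector about the tool's x, y, z in rad, then the opening, from 0 (shut) to 1 (fully open). In form: [tx, ty, tz, wx, wy, wz, grip, tx, ty, tz, wx, wy, wz, grip, ...]. A call has 1 to 20 rows; each row is the pose to reach, as a shift and turn from the pose measured when the call began, along the tool's axes at that moment; what a row does not reach only later rows make up. A row lasts 1/10 s, in which the tool goes at most 50 mm and 8.59 degrees, less where a joint would pass 70% of its speed; a pose out of reach is approached as far as the arm can. A call with a gripper value outside its range is refused whole. The fingers move at their own pace and stop on an object; the grip force is fixed at half the most. Time passes only in rows, so rows that repeat a pose let the fingers close. It gives the time, the measured TCP pose, the force and the opening at its end, in the units of the state.
- observe(): the state, without advancing time (a new reading comes with each control period).
- get_image(name): name is "scene" or "top" or "wrist"; returns a dict with "color" (384x512x3 uint8, red, green, blue), "K" (3x3 intrinsics, pixels), "R" (3x3) and "t" (3): a world point X has camera coordinates R X + t; the wrist camera has in their place "hand_eye" (4x4, takes a point from camera to tool coordinates, whose origin is the TCP and whose axes are the flange's). Camera axes: x right, y down, z forward; pixel columns grow to the right and rows downward; lengths in m; the calibration is good to about 2 mm. A picture is of the moment at which its call begins: read the wrist's pose just before it. There is no depth.
- sign_off(): hands the job in, once; it reports no verdict.
Trained networks look in the newest picture that a camera, given by its name, has taken for a name from the list of things; names that differ only in an ending like _2 or _b are one class to them, and where a whole thing is asked for, a point or a joint stands for the part that bears it (a point fixed in the world has none). Each returns a list of dicts, best first, with "confidence" (0 to 1); they miss things now and then, are a little off and sometimes report something else, mostly with a low value. They report only what shows in the picture. A call takes as long as a camera call.
- cut_out(label, camera): "mask" (384x512 bool, what is visible of it) and "bbox" ([left, top, right, bottom] in pixels, round what is visible of it).
- place_of(label, camera): "xy" ([column, row] in pixels: a listed point, or the origin of a listed thing).
The state is a dict: "time": time; "joint_positions": joint angles; "qd": joint speeds; "joint_efforts": joint torques, N m; "position": TCP position; "tcp_rot": TCP orientation; "ft_force": force on the tool from outside, world axes, zero at the start; "moment": the same for the moment, N m; "gripper_width": finger opening in m.
Only numpy, scipy, OpenCV 4.12 (cv2) and the standard library are available. Lean on these libraries where they do the work, as an engineer would, in place of code of your own. Each camera call takes 0.05 s, during which the arm holds its last target.

### The job

Load the square tube into the drilling jig that is bolted to the bench: push it with the fingertips only, sliding it on the bench and never lifting it. Angle one end in behind the jig's column, under the drill-guide arm, then push the other end in, until the tube lies flush along the back fence between the end block and the pin, and leave it there. Do not disturb the arbor, the wax bar or the spanner.

Things in the scene. Friction and masses are not known exactly. Their poses are not given: they have to be found in the camera images.
- tube: loose square steel tube, 25 x 25 mm, 240 mm long, black plugs flush in its ends, 0.3 to 0.45 kg, flat on the bench. Origin: centre of its underside; y axis along it, from end a (-y, nearer the column at the start) to end b (+y); z up. Bench friction 0.45 to 1. Pushed sideways at one end it pivots: the other end moves back about 0.4 times as far.
- tube_end_a (a point): centre of the tube's end face a (-y end), 12.5 mm above the bench; starts in front of the jig, nearer its column
- tube_end_b (a point): centre of the tube's end face b (+y end), 12.5 mm above the bench
- jig: drilling jig, fixed to the bench. Origin: at bench level on the front face of its back fence, midway between end block and pin. Axes: y along the fence towards the pin; -x out of the fence towards the robot; z up. Fence: angle iron, front face the plane x = 0, 30 mm high, from y = -155 to 155 mm. Between end block and pin 252 mm are free for the 240 mm tube.
- end_block (a point): the jig's end block, on its right: middle of the upright face that looks along the fence to the pin. It lies at x = -13, y = -126 mm in the jig's axes, 12 mm above the bench. The block is 24 mm high and reaches from the fence out to x = -26 mm.
- pin (a point): the jig's upright pin at its left end: point on its axis at bench level, at x = -14, y = 134 mm in the jig's axes. The pin is 16 mm in diameter and 26 mm high; a lug 6 mm high lies beyond it, from y = 132 to 154 mm and out to x = -26 mm.
- column (a point): the jig's column: point on its axis at bench level, at x = -48, y = -78 mm in the jig's axes. 18 mm in diameter, 58 mm high; 39 mm free between it and the fence, so the tube end fits in behind it at up to about 15 degrees off the fence. Its foot, 5 mm high, 18 mm wide, runs from it straight out to x = -102 mm.
- bushing (a point): centre of the underside of the drill bushing, a ring 22 mm in diameter on the arm from the column's top, over the bay: 32 mm above the bench, at x = -12.5, y = -78 mm in the jig's axes; the tube (25 mm) passes under it. The arm's top is 52 mm, the bushing's and column's 58 mm above the bench.
- arbor: bystander: small steel arbor, 73 x 84 x 35 mm, lying to the right in front of the jig; origin under its centre
- wax_bar: bystander: brown block of polishing compound, 66 x 90 x 30 mm, right of the jig; origin under its centre
- spanner: bystander: flat open-ended spanner, 188 x 85 x 8 mm, near the bench's front edge, right of the robot's middle; origin under its centre

How it is judged:
By the outcome, as a careful person would: the job done as asked, in the order asked, and still so for the second after the job is handed in, with the robot touching nothing.
It also fails if it takes over 72 s, if anything falls off the work surface, if the arm or the gripper's body presses on something with over 40 N, if the wrist force passes 120 N, or if a joint passes its speed limit or range.

## Working session

There is one attempt and no reset: what is moved stays moved. The work goes in short steps, Python scripts to look and compute and a tool call to move; the robot and the scene stay as the last step left them, time stands still between calls to the robot, and variables do not carry over. Pictures are saved under pics/ and viewed, and the job is handed in when it is done.

Besides the shell and the picture viewer there is one more tool, called after "Emit:" by a JSON object that holds its "method" and its "body", one argument or row to a line. send_rows: Moves the arm, as the interface text tells. Its arguments: {"type":"object","properties":{"commands":{"type":"array","items":{"type":"number"}}},"required":["commands"]}

```bash
ls; mkdir -p pics; cat > h.py <<'E'
import numpy as np, cv2
from station import *
def save(cam,name):
    im=get_image(cam); cv2.imwrite(f'pics/{name}.png',cv2.cvtColor(im['color'],cv2.COLOR_RGB2BGR)); return im
def back(im,px,z):
    R=np.array(im['R']);t=np.array(im['t']);K=np.array(im['K'])
    d=R.T@np.linalg.solve(K,[px[0],px[1],1.]); c=-R.T@t
    return c+d*(z-c[2])/d[2]
def proj(im,X):
    p=np.array(im['K'])@(np.array(im['R'])@np.array(X)+np.array(im['t'])); return p[:2]/p[2]
E
python3 - <<'E'
from h import *
print(observe())
Z=dict(tube=0,tube_end_a=.0125,tube_end_b=.0125,jig=0,end_block=.012,pin=0,column=0,bushing=.032,arbor=0,wax_bar=0,spanner=0)
for c in('top','scene'):
    im=save(c,c+'0')
    print(c,-np.array(im['R']).T@im['t'])
    for l in Z:
        for r in place_of(l,c)[:2]:
            print(l,np.round(r['xy'],1),round(r['confidence'],2),np.round(back(im,r['xy'],Z[l]),4))
E
```

```text
pics
{'time': 0.0, 'joint_positions': array([-1.29358758e+00,  3.00500059e-01,  1.52156842e+00,  2.94996964e-05,
        1.32071015e+00, -6.66201867e-02]), 'qd': array([-0.00118861, -0.00128237, -0.00070518, -0.00025133,  0.00033857,
        0.00014825]), 'joint_efforts': array([-8.24184899e-04, -5.31809700e+01, -3.52742529e+01,  7.08520389e-02,
        2.44246615e-02, -1.02169881e-04]), 'position': array([ 0.18532165, -0.51754879,  0.19517581]), 'tcp_rot': array([-5.91205245e-04,  9.85259520e-01,  1.71065271e-01, -4.81132033e-05]), 'ft_force': array([ 0.2372138 ,  0.29948389, -0.19137622]), 'moment': array([ 0.02768861, -0.02632942, -0.01148359]), 'gripper_width': 0.09391477597667391}
top [ 0.37380143 -0.13042225  0.90371873]
tube [317.  161.5] 0.64 [ 0.6211 -0.345   0.    ]
tube [221.8 205.5] 0.59 [ 0.5537 -0.0816  0.    ]
tube_end_a [179.1 243.7] 0.87 [0.4776 0.0366 0.0125]
tube_end_a [253.  176.2] 0.6 [ 0.6107 -0.1733  0.0125]
tube_end_b [179.1 243.7] 0.87 [0.4776 0.0366 0.0125]
tube_end_b [253.  176.2] 0.6 [ 0.6107 -0.1733  0.0125]
jig [225.4 151.4] 0.69 [ 0.6938 -0.1157  0.    
[... 637 characters left out ...]
7234 -0.2363  0.    ]
tube_end_a [303.7 202.7] 0.96 [ 0.62   -0.182   0.0125]
tube_end_a [210.8 173.1] 0.77 [0.4787 0.0239 0.0125]
tube_end_b [303.7 202.7] 0.96 [ 0.62   -0.182   0.0125]
tube_end_b [210.8 173.1] 0.77 [0.4787 0.0239 0.0125]
jig [308.8 176.7] 0.64 [ 0.6871 -0.112   0.    ]
end_block [351.3 201. ] 0.58 [ 0.7194 -0.2394  0.012 ]
pin [262.4 157.8] 0.76 [0.6239 0.0089 0.    ]
column [326. 204.] 0.86 [ 0.6696 -0.2068  0.    ]
bushing [333.6 188.1] 0.8 [ 0.6966 -0.1964  0.032 ]
arbor [258.5 267.3] 0.57 [ 0.4377 -0.2682  0.    ]
wax_bar [310.5 177.8] 0.69 [ 0.6885 -0.1174  0.    ]
wax_bar [342.5 261.7] 0.6 [ 0.6009 -0.3564  0.    ]
spanner [187.5 237.8] 0.58 [ 0.3422 -0.1138  0.    ]
```

```bash
python3 - <<'E'
import cv2
a=cv2.imread('pics/top0.png')[90:310,130:370]
cv2.imwrite('pics/top0z.png',cv2.resize(a,None,fx=3.2,fy=2.7*3.2/2.7*0.84,interpolation=cv2.INTER_CUBIC) if 0 else cv2.resize(a,None,fx=2.7,fy=2.7,interpolation=cv2.INTER_CUBIC))
b=cv2.imread('pics/scene0.png')[110:310,150:400]
cv2.imwrite('pics/scene0z.png',cv2.resize(b,None,fx=2.9,fy=2.9,interpolation=cv2.INTER_CUBIC))
E
```

```text
(no output)
```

View pics/top0z.png

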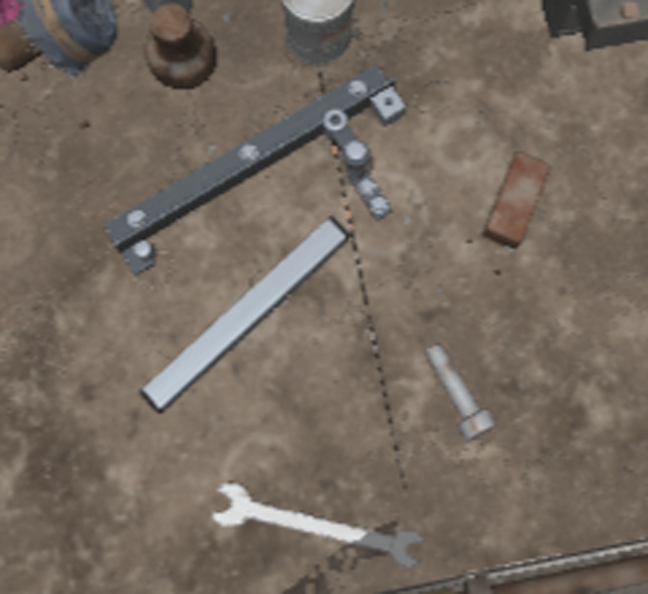

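View pics/scene0z.png

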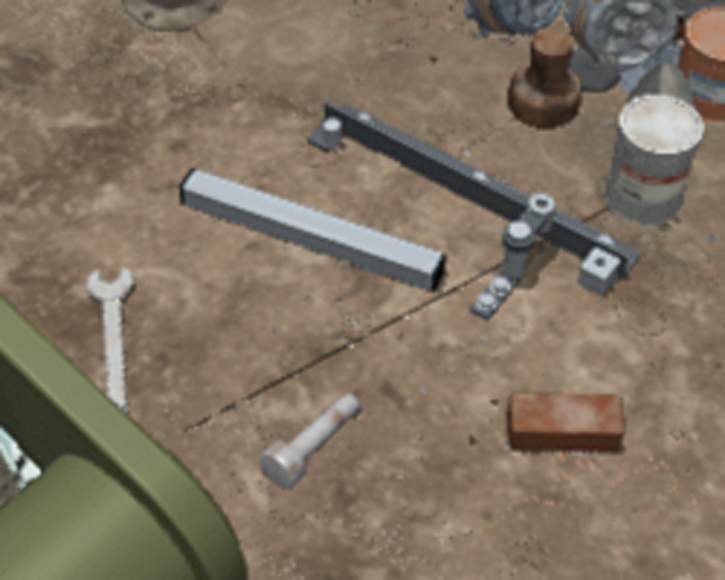

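```bash
cat >> h.py <<'E'
from scipy.optimize import least_squares, minimize
JP=dict(jig=(0,0,0),end_block=(-.013,-.126,.012),pin=(-.014,.134,0),column=(-.048,-.078,0),bushing=(-.0125,-.078,.032))
def T2(p,X):
    c,s=np.cos(p[2]),np.sin(p[2]); X=np.atleast_2d(X)
    return np.c_[p[0]+c*X[:,0]-s*X[:,1],p[1]+s*X[:,0]+c*X[:,1],X[:,2]]
def box(x0,x1,y0,y1,z0,z1): return np.array([(x,y,z) for x in(x0,x1) for y in(y0,y1) for z in(z0,z1)])
TUBE=box(-.0125,.0125,-.12,.12,0,.025)
def projs(im,X): return np.array([proj(im,x) for x in X])
def sil(im,p,B,sc=4):
    q=cv2.convexHull((projs(im,T2(p,B))*sc+ (sc-1)/2).astype(np.float32)).astype(np.int32)
    m=np.zeros((384*sc,512*sc),np.uint8); cv2.fillConvexPoly(m,q,1)
    return cv2.resize(m.astype(np.float32),(512,384),interpolation=cv2.INTER_AREA)
def fit_tube(views,p0):
    f=lambda p:sum(np.abs(sil(im,p,TUBE)-m).sum() for im,m in views)
    r=None;best=None
    for d in [(.005,.005,.05),(-.005,.005,-.05),(.003,-.003,.02)]:
        s=np.array([p0]+[np.array(p0)+np.eye(3)[i]*d[i] for i in range(3)])
        r=minimize(f,p0,method='Nelder-Mead',options=dict(initial_simplex=s,xatol=1e-5,fatol=.01))
        if best is None or r.fun<best.fun: best=r
    return best
def draw(im,name,items,roi,k):
    c=cv2.cvtColor(im['color'],cv2.COLOR_RGB2BGR); x0,y0,x1,y1=roi
    c=cv2.resize(c[y0:y1,x0:x1],None,fx=k,fy=k,interpolation=cv2.INTER_CUBIC)
    for P,col in items:
        q=(projs(im,P)-[x0,y0]+.5)*k-.5
        cv2.polylines(c,[np.round(q).astype(np.int32)],False,col,1,cv2.LINE_AA)
    cv2.imwrite(f'pics/{name}.png',c)
def jig_items(p):
    L=lambda a:T2(p,np.array(a))
    it=[(L([(0,-.155,.03),(0,.155,.03)]),(0,255,255)),(L([(0,-.155,0),(0,.155,0)]),(0,255,255)),(L([(0,-.155,0),(0,-.155,.03)]),(0,255,255)),(L([(0,.155,0),(0,.155,.03)]),(0,255,255))]
    t=np.linspace(0,2*np.pi,25)
    for cx,cy,r,z in((-.014,.134,.008,.026),(-.048,-.078,.009,.058),(-.0125,-.078,.011,.058)):
        it.append((L(np.c_[cx+r*np.cos(t),cy+r*np.sin(t),0*t+z]),(0,0,255)))
    it.append((L([(-.026,-.126,.024),(0,-.126,.024)]),(0,255,0)))
    it.append((L([(-.102,-.087,.005),(-.102,-.069,.005)]),(0,255,0)))
    it.append((L([(0,.132,.006),(-.026,.132,.006),(-.026,.154,.006)]),(0,255,0)))
    return it
def tube_items(p):
    w,l=.0125,.12
    return [(T2(p,np.array([(-w,-l,.025),(w,-l,.025),(w,l,.025),(-w,l,.025),(-w,-l,.025)])),(255,0,255))]
E
python3 - <<'E'
from h import *
V={c:get_image(c) for c in('top','scene')}
obs=[]
for c in V:
    for l in JP:
        r=place_of(l,c)
        if r: obs.append((c,l,np.array(r[0]['xy'])))
def res(p): return np.concatenate([proj(V[c],T2(p,JP[l])[0])-xy for c,l,xy in obs])
r=least_squares(res,[.688,-.112,.4],loss='soft_l1'); print('jig',r.x,np.rad2deg(r.x[2])); print(np.round(r.fun.reshape(-1,2),1))
for c in V:
    rr=least_squares(lambda p:np.concatenate([proj(V[c],T2(p,JP[l])[0])-xy for k,l,xy in obs if k==c]),r.x,loss='soft_l1');print(c,rr.x)
vs=[]
for c in V:
    for m in cut_out('tube',c)[:2]:
        print(c,m['bbox'],m['confidence'],m['mask'].sum())
    m=[m for m in cut_out('tube',c) if m['mask'].sum()>300][0]; vs.append((V[c],m['mask'].astype(float)))
for s in ([vs[0]],[vs[1]],vs):
    t=fit_tube(s,[.548,-.075,.93]); print('tube',t.x,np.rad2deg(t.x[2]),t.fun)
np.savez('p.npz',jig=r.x,tube=t.x)
draw(V['top'],'ov_t',jig_items(r.x)+tube_items(t.x),(160,105,290,255),4)
draw(V['scene'],'ov_s',jig_items(r.x)+tube_items(t.x),(200,135,380,225),4)
E
```

```text
jig [ 0.68634276 -0.11526426  0.35776335] 20.49832993205671
[[ 0.3  3.1]
 [ 2.  -1.2]
 [-2.7  0.9]
 [-1.8  0.1]
 [ 1.9  1.1]
 [ 1.5 -2.1]
 [ 1.   0. ]
 [-2.5 -2.3]
 [ 1.2  0.8]]
top [ 0.68848267 -0.11505128  0.35891072]
scene [ 0.68265902 -0.11694055  0.34751618]
top [180.8, 168.4, 259.0, 241.8] 0.83 1214
top [289.1, 217.1, 315.3, 251.2] 0.3 334
scene [210.9, 171.1, 301.7, 211.0] 0.74 1353
scene [323.3, 242.4, 367.4, 267.8] 0.72 879
tube [ 0.55059439 -0.07855864  0.56440701] 32.338139672122246 82.875
tube [ 0.5490126  -0.08356048  0.57360073] 32.86490079466509 74.125
tube [ 0.55019284 -0.08084417  0.55957163] 32.061092473090895 289.4375
```

View pics/ov_t.png

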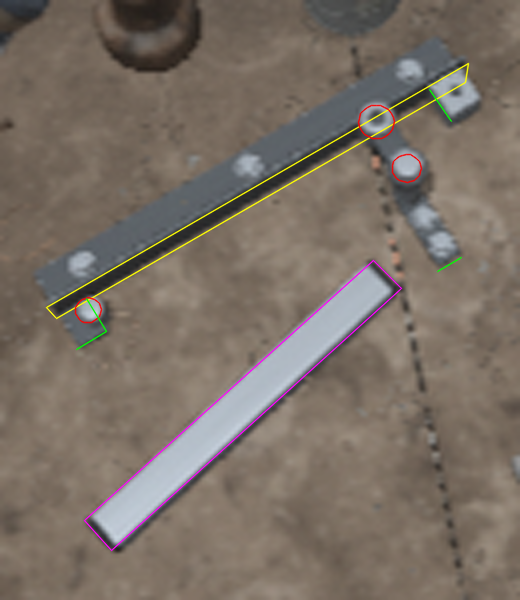

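View pics/ov_s.png

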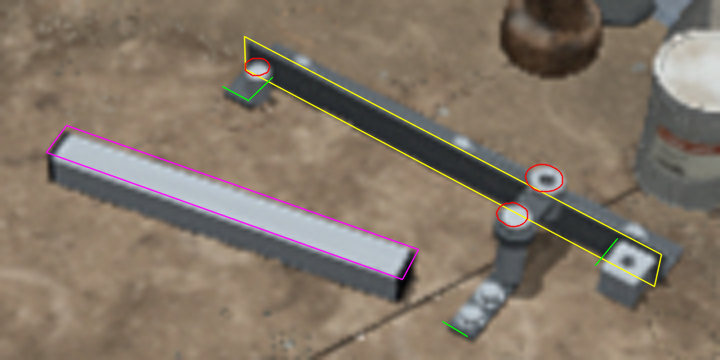

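```bash
cat >> h.py <<'E'
from scipy.spatial.transform import Rotation as Ro
def cur():
    s=observe(); q=s['tcp_rot']; return s,np.array(s['position']),Ro.from_quat([q[1],q[2],q[3],q[0]])
def cmd(x,y,z,hd):
    s,p,R=cur()
    Rt=Ro.from_matrix(np.array([[np.cos(hd),np.sin(hd),0],[np.sin(hd),-np.cos(hd),0],[0,0,-1]]))
    d=R.inv().apply(np.array([x,y,z])-p); w=(R.inv()*Rt).as_rotvec()
    print('cmd',np.round(d,4),np.round(w,4)); return d,w
def rel(pt,J):  # pose pt (x,y,th) in jig frame
    c,s=np.cos(J[2]),np.sin(J[2]); d=np.array(pt[:2])-J[:2]
    return np.array([c*d[0]+s*d[1],-s*d[0]+c*d[1],np.rad2deg(pt[2]-J[2])])
def wrist():
    s,p,R=cur(); im=save('wrist','w%05.1f'%s['time']); H=np.array(im['hand_eye'])
    Rw=R.as_matrix()@H[:3,:3]; tw=R.apply(H[:3,3])+p
    im['R']=Rw.T; im['t']=-Rw.T@tw; return im
E
python3 - <<'E'
from h import *
cmd(.508,-.108,.15,.564)
E
```

```text
cmd [ 0.4419 -0.2771  0.0457] [-0.      0.     -0.2202]
```

Emit:
{"method": "send_rows", "body": {
  "commands": [0.04, -0.025, 0, 0, 0, -0.02, 1, 0.08, -0.05, 0, 0, 0, -0.04, 1, 0.12, -0.075, 0, 0, 0, -0.06, 1, 0.16, -0.1, 0, 0, 0, -0.08, 1, 0.2, -0.125, 0.01, 0, 0, -0.1, 1, 0.24, -0.15, 0.015, 0, 0, -0.12, 1, 0.28, -0.175, 0.02, 0, 0, -0.14, 1, 0.32, -0.2, 0.025, 0, 0, -0.16, 1, 0.36, -0.225, 0.03, 0, 0, -0.18, 1, 0.4, -0.25, 0.04, 0, 0, -0.2, 1, 0.442, -0.277, 0.046, 0, 0, -0.22, 1, 0.442, -0.277, 0.046, 0, 0, -0.22, 1, 0.442, -0.277, 0.046, 0, 0, -0.22, 1, 0.442, -0.277, 0.046, 0, 0, -0.22, 1]
}}

```text
time: 3.4
position: [0.5078, -0.1088, 0.1499]
tcp_rot: [0.0, 0.961, 0.278, 0.0]
ft_force: [0.1, 1.2, 0.4]
gripper_width: 0.0942
```

```bash
python3 - <<'E'
from h import *
s,p,R=cur(); print(s['time'],p,s['tcp_rot'],s['joint_positions'])
im=wrist()
D=np.load('p.npz')
draw(im,'ovw',jig_items(D['jig'])+tube_items(D['tube']),(0,0,512,384),1.5)
for l in ['tube_end_a','pin','column','end_block','bushing']:
    print(l,[(np.round(r['xy']),r['confidence']) for r in place_of(l,'wrist')[:2]])
E
```

```text
3.4 [ 0.50776632 -0.10877611  0.14989539] [7.30648474e-05 9.60648562e-01 2.77766693e-01 5.20326517e-06] [-2.81510929e-01  2.74994813e-01  1.66400295e+00 -1.26506130e-04
  1.20250810e+00  7.26393867e-01]
tube_end_a [(array([127., 134.]), 0.97), (array([373., 131.]), 0.59)]
pin [(array([216.,   9.]), 0.88)]
column [(array([424.,  96.]), 0.82)]
end_block [(array([493.,  69.]), 0.66)]
bushing []
```

View pics/ovw.png

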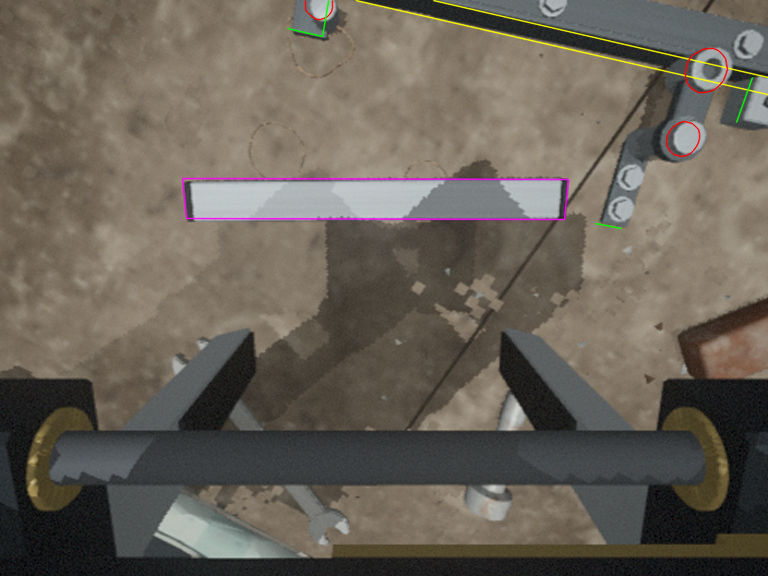

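```bash
python3 - <<'E'
from h import *
im=wrist(); D=np.load('p.npz')
o=[((-.014,.134,.026),(321,5)),((-.048,-.078,.058),(687,138)),((-.0125,-.078,.058),(710,69)),((-.102,-.078,.005),(611,225))]
r=least_squares(lambda p:np.concatenate([proj(im,T2(p,X)[0])-((np.array(q)+.5)/1.5-.5) for X,q in o]),D['jig'])
print(r.x,np.rad2deg(r.x[2]),r.fun.reshape(-1,2).round(1))
for m in cut_out('tube','wrist')[:2]:print(m['bbox'],m['confidence'],m['mask'].sum())
ms=[m for m in cut_out('tube','wrist') if m['mask'].sum()>4000]
t=fit_tube([(im,ms[0]['mask'].astype(float))],D['tube']); print(t.x,t.fun)
np.savez('p.npz',jig=r.x,tube=t.x)
draw(im,'ovw2',jig_items(r.x)+tube_items(t.x),(0,0,512,384),1.5)
J=r.x
print('rel',rel(t.x,J))
# prepush
th=np.deg2rad(9.)
tgt=T2(J,[(-.047,.08,0)])[0]; print('target',tgt,J[2]+th)
E
```

```text
[ 0.68766549 -0.11664534  0.36297584] 20.79698343893558 [[ 0.4 -0. ]
 [-0.3 -0.2]
 [-0.4  0.1]
 [ 0.4 -0. ]]
[123.3, 118.8, 381.5, 151.4] 0.72 6977
[ 0.54983554 -0.08172587  0.57139035] 194.875
rel [-0.11645112  0.08158187 11.94127189]
target [ 0.61532318 -0.05854551  0.        ] 0.5200554681716486
```

View pics/ovw2.png

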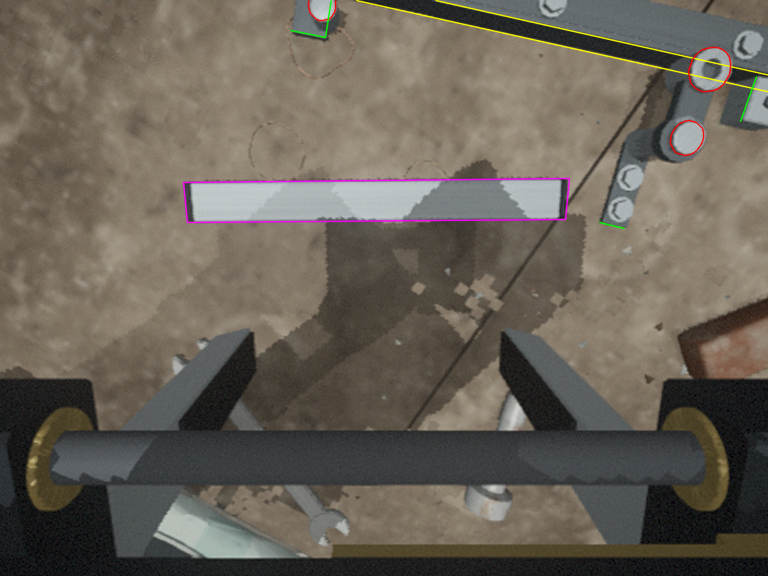

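Emit:
{"method": "send_rows", "body": {
  "commands": [0, 0, 0.03, 0, 0, 0, 1, 0, 0, 0.06, 0, 0, 0, 1, 0, 0, 0.09, 0, 0, 0, 1, 0, 0, 0.11, 0, 0, 0, 1, 0, 0, 0.121, 0, 0, 0, 1, 0, 0, 0.121, 0, 0, 0, 1]
}}

```text
time: 4.45
position: [0.5076, -0.1082, 0.0279]
tcp_rot: [-0.0, 0.961, 0.278, -0.001]
ft_force: [0.4, -1.3, -0.4]
gripper_width: 0.0938
```

```bash
python3 - <<'E'
from h import *
cmd(.5975,-.0687,.029,.520)
E
```

```text
cmd [ 0.0971  0.0147 -0.0013] [-0.0013  0.0012  0.0433]
```

Emit:
{"method": "send_rows", "body": {
  "commands": [0.01, 0, -0.001, 0, 0, 0, 1, 0.018, 0, -0.001, 0, 0, 0, 1, 0.024, 0.001, -0.001, 0, 0, 0.003, 1, 0.03, 0.002, -0.001, 0, 0, 0.006, 1, 0.036, 0.003, -0.001, 0, 0, 0.01, 1, 0.043, 0.005, -0.001, 0, 0, 0.014, 1, 0.05, 0.006, -0.001, 0, 0, 0.018, 1, 0.057, 0.008, -0.001, 0, 0, 0.022, 1, 0.064, 0.009, -0.001, 0, 0, 0.026, 1, 0.071, 0.01, -0.001, 0, 0, 0.03, 1, 0.078, 0.011, -0.001, 0, 0, 0.035, 1, 0.084, 0.012, -0.001, 0, 0, 0.039, 1, 0.09, 0.013, -0.001, 0, 0, 0.043, 1, 0.094, 0.014, -0.001, 0, 0, 0.043, 1, 0.094, 0.014, -0.001, 0, 0, 0.043, 1]
}}

```text
time: 5.95
position: [0.5949, -0.0696, 0.0287]
tcp_rot: [-0.0, 0.966, 0.257, -0.001]
ft_force: [-0.4, 0.3, -0.2]
gripper_width: 0.0936
```

```bash
cat >> h.py <<'E'
def look(name,p0,minpx=2000,k=1.5):
    D=np.load('p.npz'); J=D['jig']; im=wrist()
    ms=[m for m in cut_out('tube','wrist')]
    for m in ms[:3]: print('mask',np.round(m['bbox']),round(m['confidence'],2),m['mask'].sum())
    t=fit_tube([(im,ms[0]['mask'].astype(float))],p0)
    print('tube',t.x,t.fun,'rel',rel(t.x,J))
    draw(im,name,jig_items(J)+tube_items(t.x),(0,0,512,384),k); return im,t.x
E
python3 - <<'E'
from h import *
look('p1',[.6133,-.0595,.52])
im=get_image('top');m=cut_out('tube','top')[0]; print(m['bbox'],m['confidence'],m['mask'].sum())
draw(im,'p1t',jig_items(np.load('p.npz')['jig']),(160,105,290,255),4)
E
```

```text
mask [ 67. 249. 420. 289.] 0.73 6273
tube [ 0.58918989 -0.02372752  1.21310725] 21338.75 rel [-0.05906817  0.12182823 48.70894221]
[228.2, 171.6, 260.5, 210.2] 0.88 496
```

View pics/p1.png

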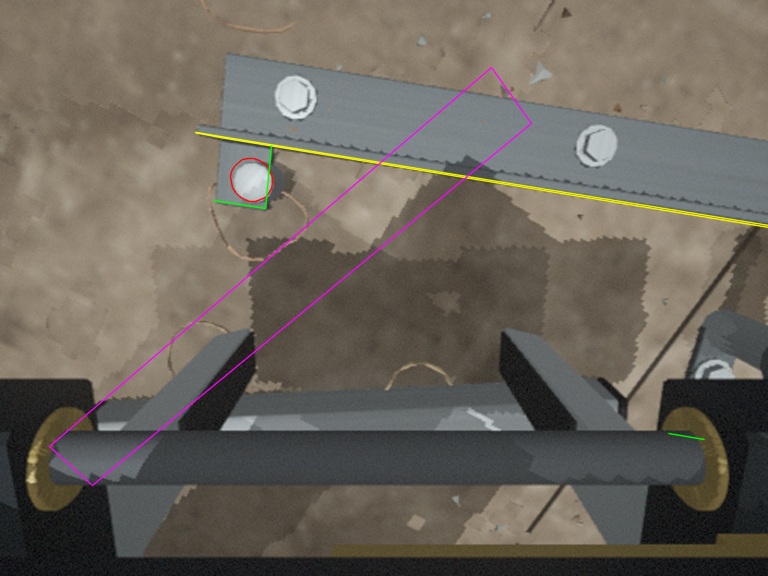

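View pics/p1t.png

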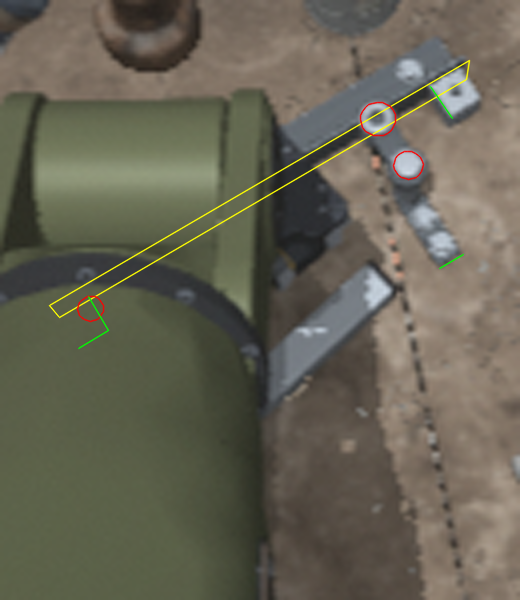

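```bash
python3 - <<'E'
from h import *
print(observe())
im=wrist(); t=np.load('p.npz')['tube']
draw(im,'p2',tube_items(t)+jig_items(np.load('p.npz')['jig']),(0,0,512,384),1.5)
im=get_image('scene'); draw(im,'p2s',tube_items(t),(150,100,400,280),3.2)
E
```

```text
{'time': 6.15, 'joint_positions': array([-1.78397514e-01,  5.87447459e-01,  1.52354773e+00,  2.13900336e-04,
        1.03262817e+00,  8.72103840e-01]), 'qd': array([ 3.25487703e-05, -1.89774307e-03,  8.76838379e-04,  9.94420697e-04,
       -4.64881478e-04,  1.83328151e-03]), 'joint_efforts': array([ 9.52649745e-02, -6.36918712e+01, -3.03537619e+01,  5.36958093e-02,
       -4.16047394e-02, -5.90680247e-04]), 'position': array([ 0.59430694, -0.06991958,  0.02872361]), 'tcp_rot': array([-5.14232037e-04,  9.66365673e-01,  2.57169880e-01, -8.80295902e-04]), 'ft_force': array([-0.10303208, -0.25470551,  0.09568955]), 'moment': array([-0.00677105,  0.04843404,  0.00887351]), 'gripper_width': 0.0940530915354216}
```

View pics/p2.png

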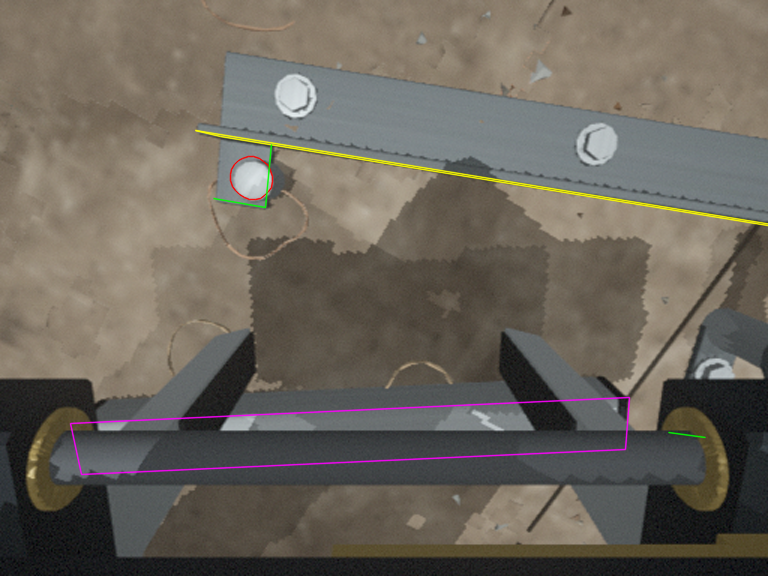

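View pics/p2s.png

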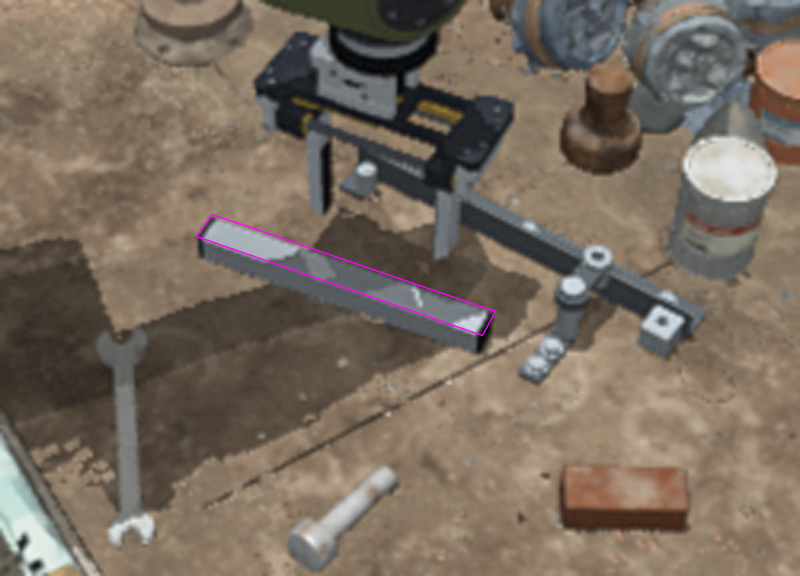

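```bash
python3 - <<'E'
from h import *
im=wrist(); s,p,R=cur(); sc=get_image('scene')
print(np.array(im['hand_eye']).round(3))
for q in [(x,y,z) for x in(-.008,.008) for y in(-.047,.047) for z in(0,.022)]:
    X=R.apply(q)+p
    print(q,X.round(3),'wrist',(proj(im,X)*1.5).round(),'scene z',((proj(sc,X)-[150,100])*3.2).round())
E
```

```text
[[-0.001 -0.973 -0.232  0.067]
 [ 1.    -0.001 -0.001  0.   ]
 [ 0.001 -0.232  0.973 -0.19 ]
 [ 0.     0.     0.     1.   ]]
(-0.008, -0.047, 0) [ 0.564 -0.033  0.029] wrist [261. 360.] scene z [324. 221.]
(-0.008, -0.047, 0.022) [ 0.564 -0.033  0.007] wrist [273. 342.] scene z [324. 240.]
(-0.008, 0.047, 0) [ 0.611 -0.115  0.029] wrist [491. 360.] scene z [432. 263.]
(-0.008, 0.047, 0.022) [ 0.611 -0.115  0.007] wrist [480. 342.] scene z [431. 281.]
(0.008, -0.047, 0) [ 0.578 -0.025  0.029] wrist [259. 323.] scene z [333. 208.]
(0.008, -0.047, 0.022) [ 0.578 -0.025  0.007] wrist [271. 308.] scene z [334. 227.]
(0.008, 0.047, 0) [ 0.625 -0.107  0.029] wrist [493. 323.] scene z [441. 249.]
(0.008, 0.047, 0.022) [ 0.625 -0.107  0.007] wrist [482. 308.] scene z [440. 268.]
```

Emit:
{"method": "send_rows", "body": {
  "commands": [0, 0, -0.02, 0, 0, 0, 1, 0, 0, -0.03, 0, 0, 0, 1, -0.03, 0, -0.03, 0, 0, 0, 1, -0.06, -0.007, -0.03, 0, 0, -0.02, 1, -0.09, -0.012, -0.03, 0, 0, -0.04, 1, -0.1, -0.014, -0.03, 0, 0, -0.043, 1, -0.1, -0.014, -0.03, 0, 0, -0.043, 1]
}}

```text
time: 7.05
position: [0.5005, -0.1078, 0.0594]
tcp_rot: [-0.0, 0.961, 0.277, -0.0]
ft_force: [-0.6, 0.8, -0.7]
gripper_width: 0.0942
```

```bash
python3 - <<'E'
from h import *
im=wrist(); s,p,R=cur(); sc=get_image('scene'); 
P=[(R.apply([(x,y,.022) for x,y in((-.008,s_*.047),(.008,s_*.047),(.008,s_*.0595),(-.008,s_*.0595),(-.008,s_*.047))])+p,(0,0,255)) for s_ in(-1,1)]
draw(im,'p3',P+tube_items(np.load('p.npz')['tube']),(0,0,512,384),1.5)
draw(sc,'p3s',P,(150,100,400,280),3.2)
E
```

```text
(no output)
```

View pics/p3.png

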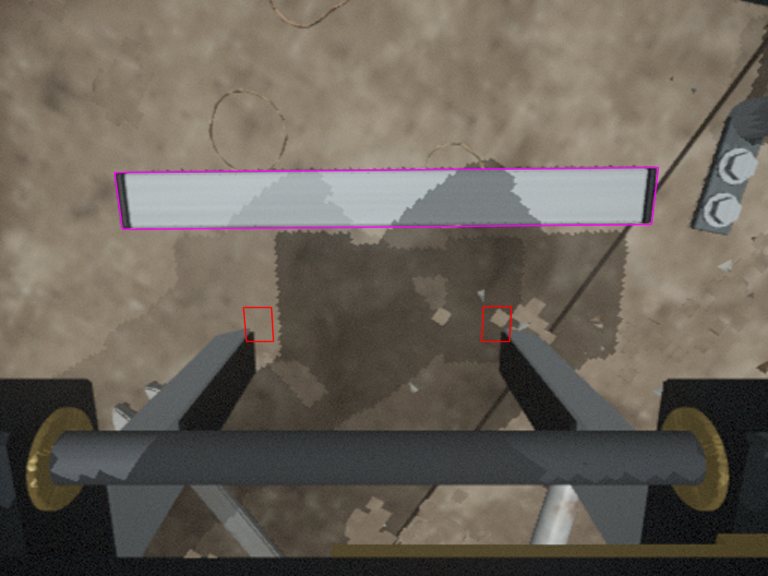

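View pics/p3s.png

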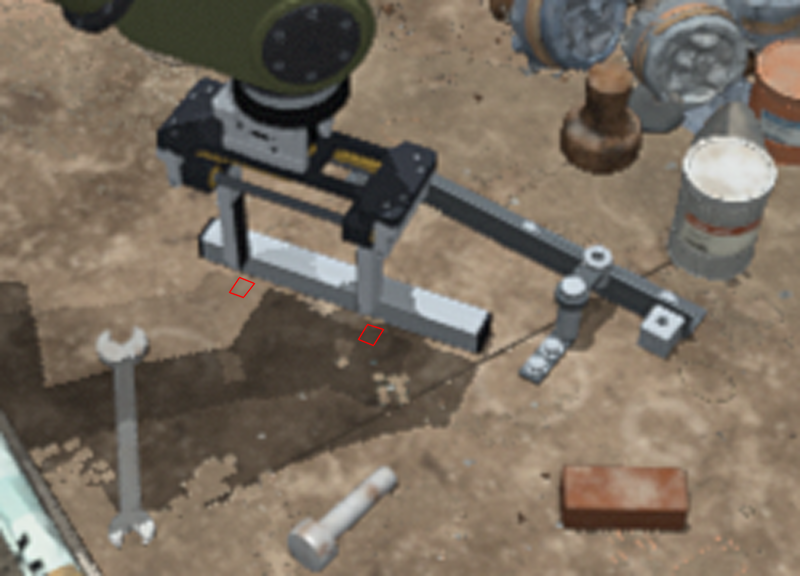

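Emit:
{"method": "send_rows", "body": {
  "commands": [0, 0, 0.01, 0, 0, 0, 1, 0, 0, 0.02, 0, 0, 0, 1, 0, 0, 0.03, 0, 0, 0, 1, 0, 0, 0.035, 0, 0, 0, 1, 0, 0, 0.039, 0, 0, 0, 1, 0, 0, 0.043, 0, 0, 0, 1, 0, 0, 0.045, 0, 0, 0, 1, 0, 0, 0.045, 0, 0, 0, 1]
}}

```text
time: 7.95
position: [0.5017, -0.1074, 0.0142]
tcp_rot: [-0.0, 0.961, 0.278, -0.0]
ft_force: [0.0, -0.8, 0.8]
gripper_width: 0.0939
```

```bash
python3 - <<'E'
from h import *
s,p,R=cur(); sc=get_image('scene'); print(s['ft_force'])
P=[(R.apply([(x,y,0) for x,y in((-.008,s_*.047),(.008,s_*.047),(.008,s_*.0595),(-.008,s_*.0595),(-.008,s_*.047))])+p,(0,0,255)) for s_ in(-1,1)]
draw(sc,'p4s',P,(190,130,330,240),5.5)
E
```

```text
[ 0.04202816 -0.81834014  0.78351378]
```

View pics/p4s.png

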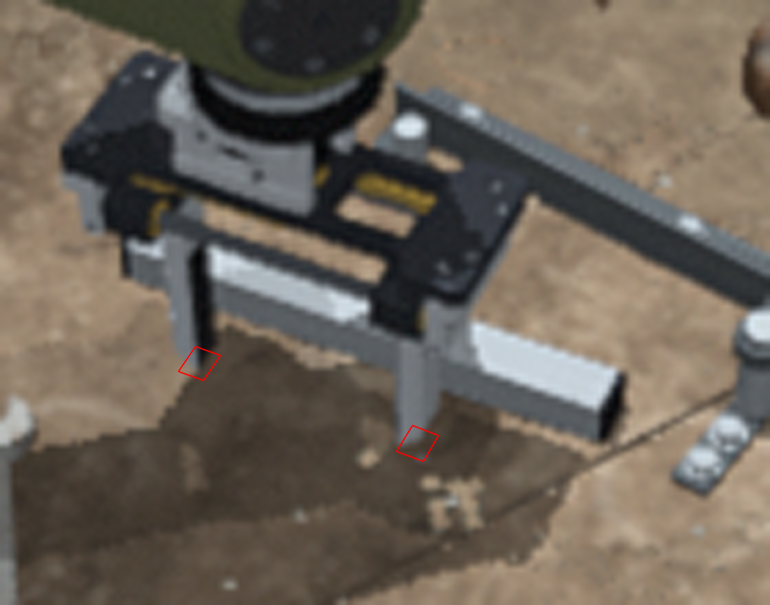

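Emit:
{"method": "send_rows", "body": {
  "commands": [0, 0, 0.002, 0, 0, 0, 1, 0, 0, 0.004, 0, 0, 0, 1, 0, 0, 0.006, 0, 0, 0, 1, 0, 0, 0.007, 0, 0, 0, 1, 0, 0, 0.007, 0, 0, 0, 1]
}}

```text
time: 8.5
position: [0.5017, -0.1074, 0.0073]
tcp_rot: [-0.0, 0.961, 0.278, -0.0]
ft_force: [1.2, -0.3, 0.6]
gripper_width: 0.0939
```

```bash
python3 - <<'E'
from h import *
s,p,R=cur(); print(p,s['ft_force'])
im=wrist(); draw(im,'p5',tube_items(np.load('p.npz')['tube']),(0,0,512,384),1.5)
cmd(.5975,-.0687,.007,.520)
E
```

```text
[ 0.5017417  -0.10739475  0.00726367] [ 1.18195766 -0.34040005  0.60161332]
cmd [0.1016 0.0183 0.0003] [-0.0005  0.0003  0.0427]
```

View pics/p5.png

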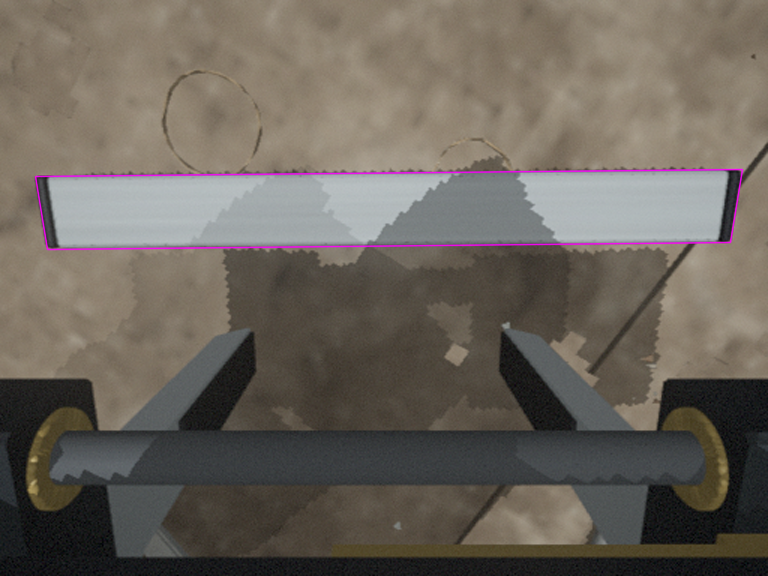

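Emit:
{"method": "send_rows", "body": {
  "commands": [0.01, 0.001, 0, 0, 0, 0, 1, 0.02, 0.002, 0, 0, 0, 0, 1, 0.026, 0.003, 0, 0, 0, 0.003, 1, 0.032, 0.004, 0, 0, 0, 0.006, 1, 0.038, 0.005, 0, 0, 0, 0.01, 1, 0.044, 0.006, 0, 0, 0, 0.014, 1, 0.05, 0.007, 0, 0, 0, 0.018, 1, 0.05, 0.007, 0, 0, 0, 0.018, 1]
}}

```text
time: 9.35
position: [0.5486, -0.0864, 0.0073]
tcp_rot: [-0.0, 0.963, 0.269, 0.0]
ft_force: [-1.1, 0.9, -0.7]
gripper_width: 0.0942
```

```bash
python3 - <<'E'
from h import *
look('p6',[.57,-.075,.54])
cmd(.5975,-.0687,.007,.520)
E
```

```text
mask [ 29. 169. 478. 221.] 0.6 22461
tube [ 0.56747039 -0.07499082  0.54338826] 752.3125 rel [-0.09757395  0.0816167  10.33687053]
cmd [0.0516 0.0103 0.0003] [-0.0003 -0.      0.0248]
```

View pics/p6.png

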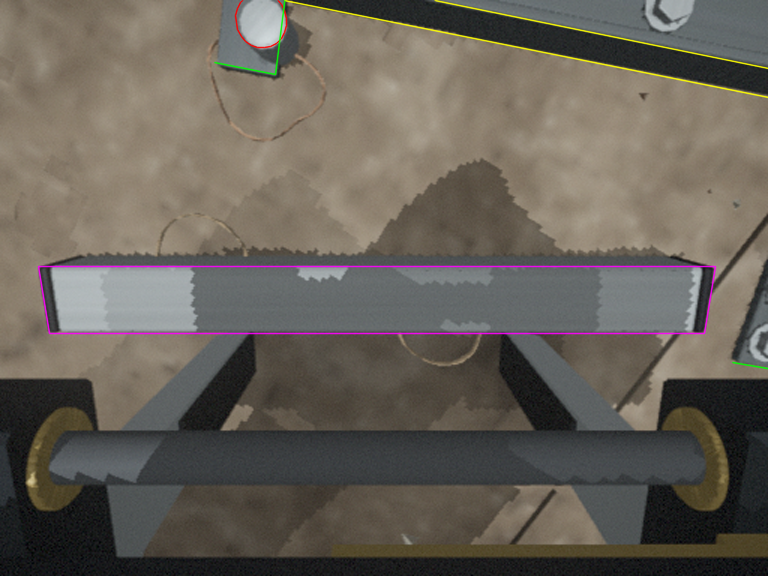

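Emit:
{"method": "send_rows", "body": {
  "commands": [0.006, 0.001, 0, 0, 0, 0.003, 1, 0.012, 0.002, 0, 0, 0, 0.006, 1, 0.018, 0.003, 0, 0, 0, 0.01, 1, 0.024, 0.004, 0, 0, 0, 0.013, 1, 0.03, 0.005, 0, 0, 0, 0.016, 1, 0.036, 0.006, 0, 0, 0, 0.02, 1, 0.041, 0.007, 0, 0, 0, 0.025, 1, 0.046, 0.008, 0, 0, 0, 0.025, 1, 0.05, 0.009, 0, 0, 0, 0.025, 1, 0.05, 0.009, 0, 0, 0, 0.025, 1]
}}

```text
time: 10.45
position: [0.596, -0.0682, 0.0074]
tcp_rot: [-0.0, 0.966, 0.257, 0.0]
ft_force: [0.3, -0.3, 0.4]
gripper_width: 0.0941
```

```bash
python3 - <<'E'
from h import *
im,t=look('p7',[.614,-.058,.52])
# edges at the column
D=np.load('p.npz'); np.savez('p.npz',jig=D['jig'],tube=t)
E
```

```text
mask [ 26. 171. 478. 222.] 0.88 22715
tube [ 0.61510953 -0.05735915  0.51973888] 627.6875 rel [-0.04677851  0.08118492  8.98186059]
```

View pics/p7.png

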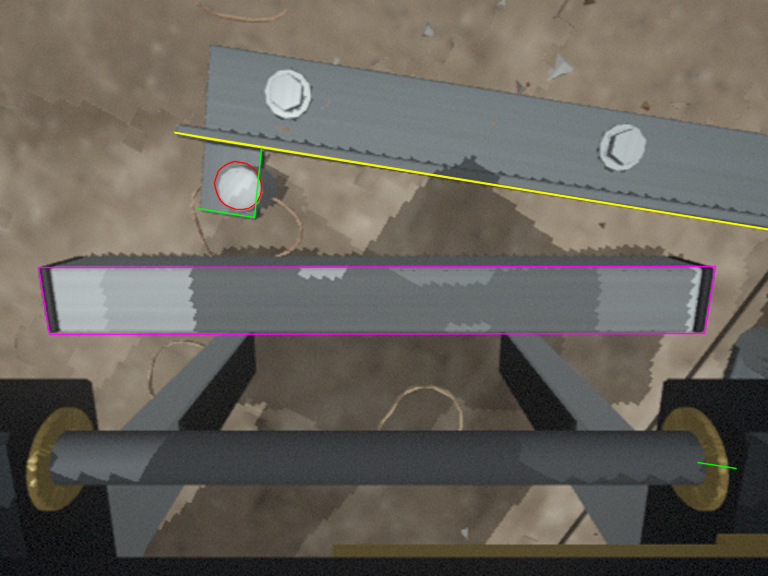

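Emit:
{"method": "send_rows", "body": {
  "commands": [-0.01, 0, 0, 0, 0, 0, 1, -0.02, 0, -0.01, 0, 0, 0, 1, -0.025, 0, -0.05, 0, 0, 0, 0, -0.025, 0, -0.09, 0, 0, -0.13, 0, -0.03, -0.02, -0.11, 0, 0, -0.26, 0, -0.03, -0.04, -0.12, 0, 0, -0.39, 0, -0.03, -0.06, -0.12, 0, 0, -0.52, 0, -0.02, -0.08, -0.12, 0, 0, -0.65, 0, -0.02, -0.1, -0.12, 0, 0, -0.78, 0, -0.01, -0.12, -0.12, 0, 0, -0.91, 0, 0, -0.14, -0.12, 0, 0, -1.04, 0, 0.01, -0.15, -0.12, 0, 0, -1.17, 0, 0.02, -0.15, -0.12, 0, 0, -1.3, 0, 0.02, -0.15, -0.12, 0, 0, -1.43, 0, 0.02, -0.15, -0.12, 0, 0, -1.57, 0, 0.02, -0.15, -0.12, 0, 0, -1.57, 0, 0.02, -0.15, -0.12, 0, 0, -1.57, 0]
}}

```text
time: 12.25
position: [0.5382, 0.0713, 0.1279]
tcp_rot: [0.0, 0.504, 0.864, 0.0]
ft_force: [-0.1, -0.6, 0.5]
gripper_width: 0.0005
```

```bash
python3 - <<'E'
from h import *
s,p,R=cur(); print(p,s['joint_positions'],s['ft_force'])
im,t=look('p8',[.615,-.0575,.52])
cmd(.5406,.0728,.03,2.0905)
E
```

```text
[0.53819556 0.07131027 0.12794754] [ 6.41247725e-02  3.48653232e-01  1.62128266e+00  2.93152408e-04
  1.17055530e+00 -4.50390738e-01] [-0.07662725 -0.64273451  0.45991391]
mask [244. 212. 271. 363.] 0.84 399
tube [ 0.61428968 -0.05898474  0.48134942] 3903.1875 rel [-0.04812212  0.07995634  6.78230706]
cmd [0.     0.0026 0.0977] [ 0.0009  0.0001 -0.0042]
```

View pics/p8.png

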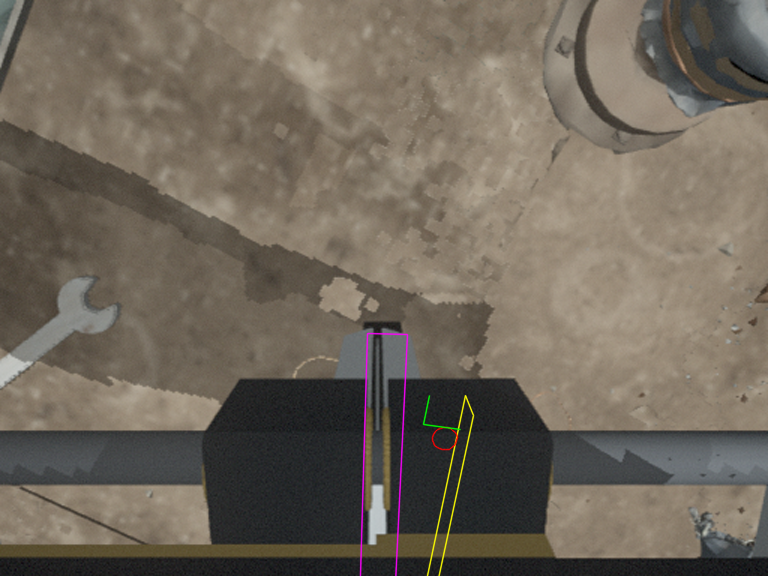

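Emit:
{"method": "send_rows", "body": {
  "commands": [0, 0.002, 0.03, 0, 0, 0, 0, 0, 0.003, 0.06, 0, 0, 0, 0, 0, 0.003, 0.09, 0, 0, 0, 0, 0, 0.003, 0.098, 0, 0, 0, 0, 0, 0.003, 0.098, 0, 0, 0, 0]
}}

```text
time: 12.85
position: [0.5406, 0.0729, 0.0293]
tcp_rot: [-0.0, 0.504, 0.864, -0.0]
ft_force: [-0.5, -0.5, 1.0]
gripper_width: 0.0005
```

```bash
python3 - <<'E'
from h import *
s,p,R=cur(); sc=get_image('scene'); print(p,s['ft_force'])
P=[(R.apply([(x,y,z) for x,y in((-.008,-.0125),(.008,-.0125),(.008,.0125),(-.008,.0125),(-.008,-.0125))])+p,c) for z,c in((0,(0,0,255)),(.022,(0,255,0)))]
draw(sc,'p9s',P+tube_items(np.load('p.npz')['tube']),(190,100,330,220),5)
tp=get_image('top'); draw(tp,'p9t',P+tube_items(np.load('p.npz')['tube'])+jig_items(np.load('p.npz')['jig']),(140,105,290,255),4)
E
```

```text
[0.54056706 0.07287187 0.02929793] [-0.46916599 -0.48495206  1.04537326]
```

View pics/p9s.png

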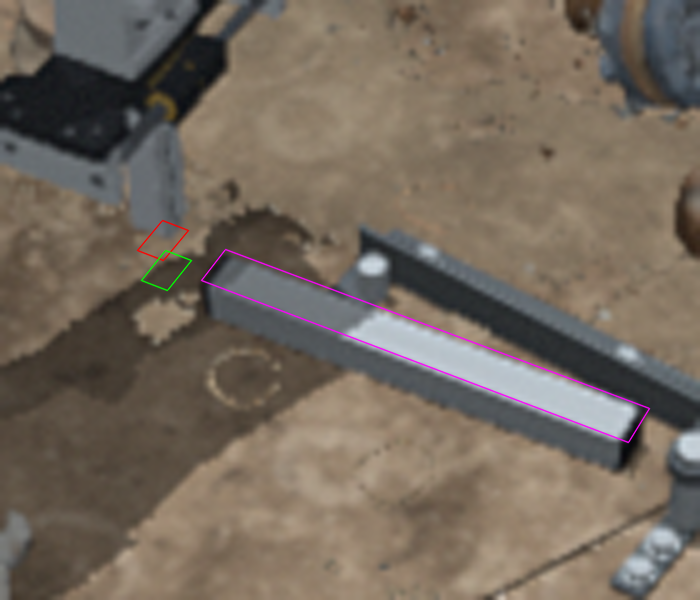

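View pics/p9t.png

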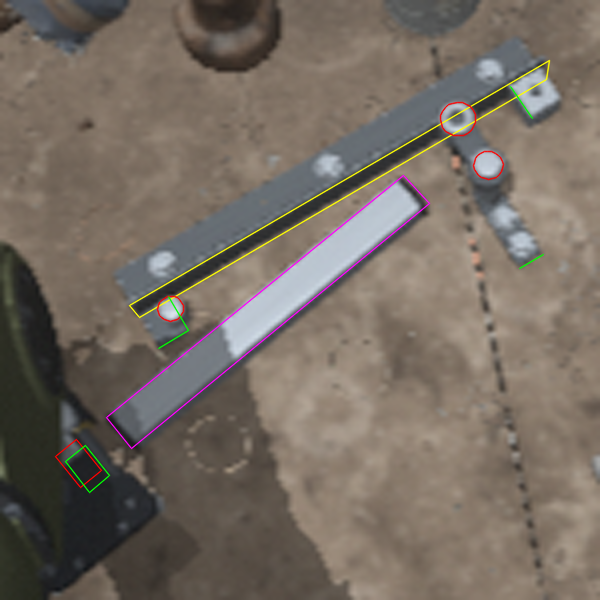

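Emit:
{"method": "send_rows", "body": {
  "commands": [0, 0, 0.01, 0, 0, 0, 0, 0, 0, 0.018, 0, 0, 0, 0, 0, 0, 0.022, 0, 0, 0, 0, -0.008, 0, 0.022, 0, 0, 0, 0, -0.015, 0, 0.022, 0, 0, 0, 0, -0.02, 0, 0.022, 0, 0, 0, 0, -0.025, 0, 0.022, 0, 0, 0, 0, -0.03, 0, 0.022, 0, 0, 0, 0, -0.035, 0, 0.022, 0, 0, 0, 0, -0.04, 0, 0.022, 0, 0, 0, 0, -0.045, 0, 0.022, 0, 0, 0, 0, -0.05, 0, 0.022, 0, 0, 0, 0, -0.055, 0, 0.022, 0, 0, 0, 0, -0.055, 0, 0.022, 0, 0, 0, 0]
}}

```text
time: 14.35
position: [0.5692, 0.0244, 0.0091]
tcp_rot: [0.001, 0.504, 0.864, 0.001]
ft_force: [0.4, -0.1, 0.1]
gripper_width: 0.0005
```

```bash
cat >> h.py <<'E'
def looktop(name,p0,n=1):
    D=np.load('p.npz'); J=D['jig']; im=get_image('top'); ms=cut_out('tube','top')
    for m in ms[:2]: print('mask',np.round(m['bbox']),round(m['confidence'],2),m['mask'].sum())
    m=ms[0]['mask'].astype(float)
    # visible part only: compare where mask exists, penalise model outside within bbox
    t=fit_tube([(im,m)],p0); print('fit',t.x,t.fun,rel(t.x,J))
    s,p,R=cur(); print('tcp rel',rel([p[0],p[1],0],J)[:2],s['ft_force'])
    draw(im,name,tube_items(p0)+jig_items(J),(140,105,290,255),4); return im,t.x
E
python3 - <<'E'
from h import *
t=np.load('p.npz')['tube']; d=.034
p0=[t[0]+d*np.sin(t[2]),t[1]-d*np.cos(t[2]),t[2]]
looktop('p10',p0)
E
```

```text
mask [187. 140. 256. 203.] 0.9 1078
fit [ 0.63531814 -0.08938592  0.52268373] 170.6875 [-0.03925796  0.04406965  9.15058816]
tcp rel [-0.06084243  0.17437386] [-0.05846429  0.33960601  0.33335466]
```

View pics/p10.png

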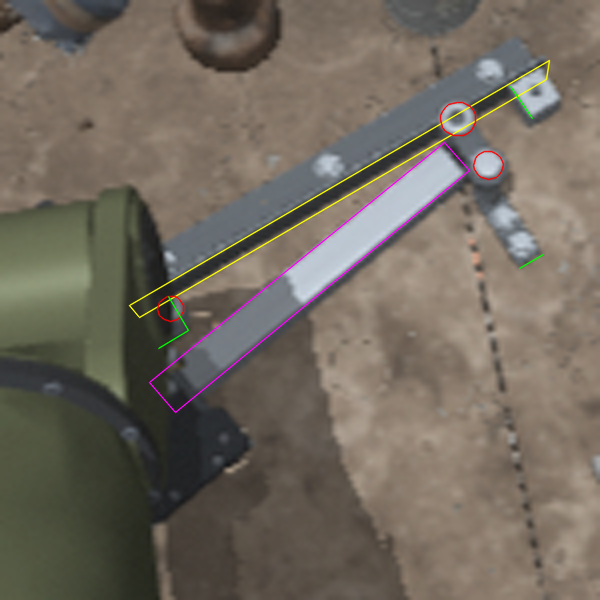

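Emit:
{"method": "send_rows", "body": {
  "commands": [-0.004, 0, 0.001, 0, 0, 0, 0, -0.009, 0, 0.001, 0, 0, 0, 0, -0.014, 0, 0.001, 0, 0, 0, 0, -0.019, 0, 0.001, 0, 0, 0, 0, -0.024, 0, 0.001, 0, 0, 0, 0, -0.028, 0, 0.001, 0, 0, 0, 0, -0.028, 0, 0.001, 0, 0, 0, 0]
}}

```text
time: 15.15
position: [0.583, -0.0003, 0.008]
tcp_rot: [0.001, 0.504, 0.864, 0.001]
ft_force: [-0.2, -0.7, 0.7]
gripper_width: 0.0006
```

```bash
python3 - <<'E'
from h import *
t=np.load('p.npz')['tube']; d=.0625
p0=[t[0]+d*np.sin(t[2]),t[1]-d*np.cos(t[2]),t[2]]
print(rel(p0,np.load('p.npz')['jig']))
looktop('p11',p0)
E
```

```text
[-0.0370209   0.0194513   8.98186059]
mask [198. 136. 266. 196.] 0.77 949
fit [ 0.64754441 -0.11278803  0.50509923] 291.875 [-0.0361374   0.01785128  8.14307048]
tcp rel [-0.05653208  0.14645032] [-0.35432206 -0.24741818  0.22478845]
```

View pics/p11.png

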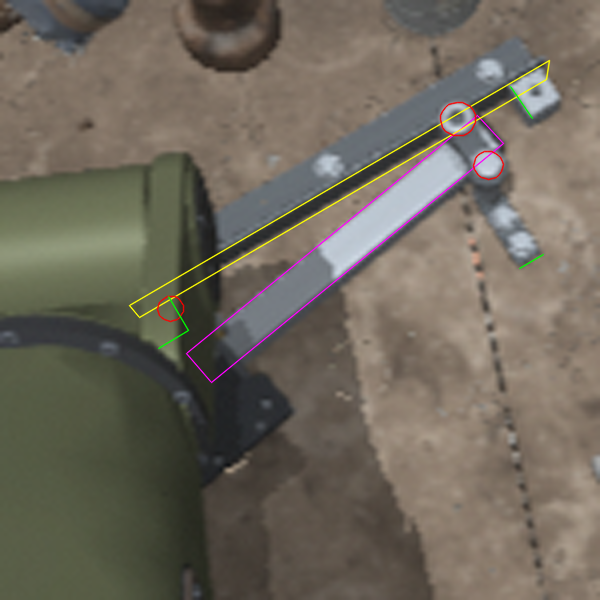

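Emit:
{"method": "send_rows", "body": {
  "commands": [-0.004, 0, 0, 0, 0, 0, 0, -0.008, 0, 0, 0, 0, 0, 0, -0.012, 0, 0, 0, 0, 0, 0, -0.016, 0, 0, 0, 0, 0, 0, -0.018, 0, 0, 0, 0, 0, 0, -0.018, 0, 0, 0, 0, 0, 0]
}}

```text
time: 15.85
position: [0.5919, -0.0159, 0.0082]
tcp_rot: [0.002, 0.504, 0.864, 0.001]
ft_force: [0.3, 0.5, -0.2]
gripper_width: 0.0003
```

```bash
python3 - <<'E'
from h import *
t=np.load('p.npz')['tube']; d=.08
p0=[t[0]+d*np.sin(t[2]),t[1]-d*np.cos(t[2]),t[2]]
print(rel(p0,np.load('p.npz')['jig']))
looktop('p12',p0)
E
```

```text
[-3.42887666e-02  2.16589189e-03  8.98186059e+00]
mask [206. 130. 271. 189.] 0.77 857
fit [ 0.65578163 -0.1268018   0.5170199 ] 313.25 [-3.34125785e-02  1.82590057e-03  8.82607482e+00]
tcp rel [-0.05374106  0.12843079] [-0.56145558 -1.10557879 -0.56287495]
```

View pics/p12.png

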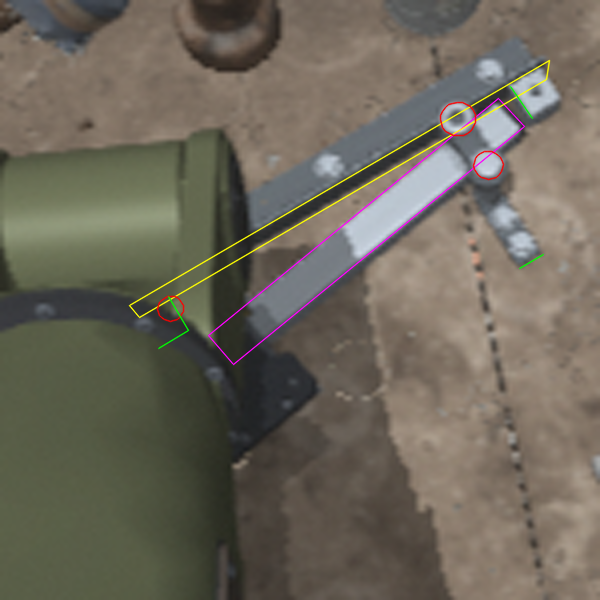

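```bash
python3 - <<'E'
from h import *
t=np.load('p.npz')['tube']; J=np.load('p.npz')['jig'];d=.08
p0=np.array([t[0]+d*np.sin(t[2]),t[1]-d*np.cos(t[2]),t[2]]); np.savez('p.npz',jig=J,tube=p0)
g=T2(p0,[(-.045,.03,0)])[0]; print(p0,g)
cmd(g[0],g[1],.10,p0[2])
E
```

```text
[ 0.65484181 -0.12679506  0.51973888] [ 0.60088451 -0.123106    0.        ]
cmd [-0.0982 -0.0447 -0.0917] [ 3.7000e-03 -6.0000e-04  1.5653e+00]
```

Emit:
{"method": "send_rows", "body": {
  "commands": [0.01, 0, 0, 0, 0, 0, 0, 0.02, 0, -0.01, 0, 0, 0, 0, 0.02, 0, -0.05, 0, 0, 0, 0, 0.01, 0, -0.08, 0, 0, 0.13, 0, 0, -0.01, -0.092, 0, 0, 0.26, 0, -0.01, -0.015, -0.092, 0, 0, 0.39, 0.5, -0.02, -0.02, -0.092, 0, 0, 0.52, 1, -0.03, -0.03, -0.092, 0, 0, 0.65, 1, -0.045, -0.04, -0.092, 0, 0, 0.78, 1, -0.06, -0.045, -0.092, 0, 0, 0.91, 1, -0.075, -0.045, -0.092, 0, 0, 1.04, 1, -0.09, -0.045, -0.092, 0, 0, 1.17, 1, -0.098, -0.045, -0.092, 0, 0, 1.3, 1, -0.098, -0.045, -0.092, 0, 0, 1.43, 1, -0.098, -0.045, -0.092, 0, 0, 1.565, 1, -0.098, -0.045, -0.092, 0, 0, 1.565, 1, -0.098, -0.045, -0.092, 0, 0, 1.565, 1]
}}

```text
time: 17.65
position: [0.6005, -0.1225, 0.1009]
tcp_rot: [0.001, 0.966, 0.259, 0.002]
ft_force: [0.2, -0.1, 0.7]
gripper_width: 0.092
```

```bash
python3 - <<'E'
from h import *
D=np.load('p.npz'); im=wrist(); s,p,R=cur(); print(p,s['joint_positions'])
draw(im,'p13',jig_items(D['jig'])+tube_items(D['tube']),(0,0,512,384),1.5)
E
```

```text
[ 0.60050532 -0.12259109  0.10075612] [-2.61350886e-01  5.23687040e-01  1.43584705e+00  5.17048199e-04
  1.17832257e+00  7.84963963e-01]
```

View pics/p13.png

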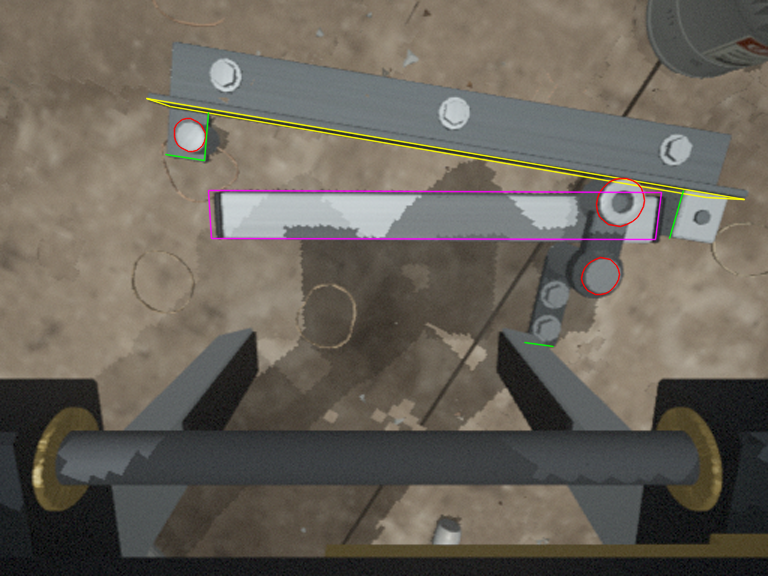

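Emit:
{"method": "send_rows", "body": {
  "commands": [0, 0, 0.03, 0, 0, 0, 1, 0, 0, 0.06, 0, 0, 0, 1, 0, 0, 0.08, 0, 0, 0, 1, 0, 0, 0.09, 0, 0, 0, 1, 0, 0, 0.093, 0, 0, 0, 1, 0, 0, 0.093, 0, 0, 0, 1]
}}

```text
time: 18.3
position: [0.6012, -0.1226, 0.0083]
tcp_rot: [0.001, 0.966, 0.26, 0.002]
ft_force: [0.3, -1.1, 0.3]
gripper_width: 0.0939
```

```bash
python3 - <<'E'
from h import *
D=np.load('p.npz');J=D['jig']; s,p,R=cur(); print(p,s['ft_force'],rel([p[0],p[1],0],J))
im=wrist(); draw(im,'p14',jig_items(J)+tube_items(D['tube']),(0,0,512,384),1.5)
for f in (0,.25,.5,.75,1,1.1):
    x,y,th=-.0343+f*.0218,.0022-f*.0032,np.deg2rad(9*max(0,1-f))
    q=T2((x,y,th),[(-.0221,.03,0)])[0]; w=T2(J,[q])[0]
    print(f,end=' ');cmd(w[0],w[1],.008,J[2]+th)
E
```

```text
[ 0.60117086 -0.12263211  0.00834223] [ 0.31593071 -1.06651606  0.27684367] [ -0.08298466   0.02511389 -20.79698344]
0 cmd [0.0222 0.0002 0.0009] [ 0.0032 -0.004   0.005 ]
0.25 cmd [0.0287 0.001  0.0009] [ 0.0031 -0.004   0.0442]
0.5 cmd [0.0352 0.0019 0.0009] [ 0.0031 -0.0041  0.0835]
0.75 cmd [0.0417 0.0028 0.001 ] [ 0.003  -0.0041  0.1228]
1 cmd [0.0482 0.0038 0.001 ] [ 0.0029 -0.0042  0.1621]
1.1 cmd [0.0503 0.0045 0.001 ] [ 0.0029 -0.0042  0.1621]
```

View pics/p14.png

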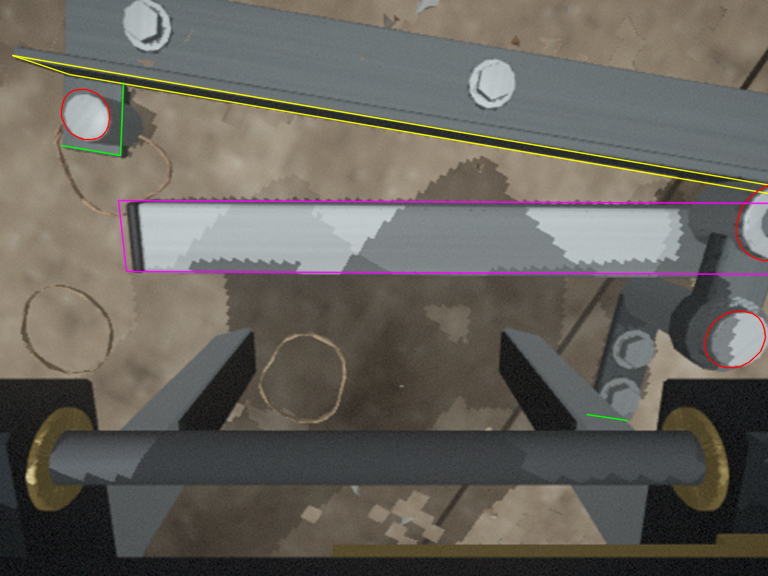

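Emit:
{"method": "send_rows", "body": {
  "commands": [0.01, 0, 0.001, 0, 0, 0.005, 1, 0.018, 0, 0.001, 0, 0, 0.005, 1, 0.022, 0, 0.001, 0, 0, 0.01, 1, 0.025, 0, 0.001, 0, 0, 0.025, 1, 0.028, 0, 0.001, 0, 0, 0.042, 1, 0.031, 0, 0.001, 0, 0, 0.06, 1, 0.035, 0, 0.001, 0, 0, 0.083, 1, 0.035, 0, 0.001, 0, 0, 0.083, 1]
}}

```text
time: 19.15
position: [0.6321, -0.1049, 0.0078]
tcp_rot: [0.001, 0.976, 0.219, 0.003]
ft_force: [0.3, -0.8, 0.5]
gripper_width: 0.0938
```

```bash
python3 - <<'E'
from h import *
D=np.load('p.npz');J=D['jig']; s,p,R=cur(); print(p,s['ft_force'],rel([p[0],p[1],0],J))
c=T2(J,[(-.0234,-.0015,0)])[0]
im=wrist(); draw(im,'p15',jig_items(J)+tube_items([c[0],c[1],J[2]+np.deg2rad(4.5)]),(0,0,512,384),1.5)
for f in (.75,1,1.1):
    x,y,th=-.0343+f*.0218,.0022-f*.0032,np.deg2rad(9*max(0,1-f))
    q=T2((x,y,th),[(-.0221,.03,0)])[0]; w=T2(J,[q])[0]
    print(f,end=' ');cmd(w[0],w[1],.008,J[2]+th)
E
```

```text
[ 0.63207057 -0.10493011  0.00783396] [ 0.33595941 -0.76455542  0.46176331] [ -0.04781301   0.03069132 -20.79698344]
0.75 cmd [ 0.0066  0.0023 -0.0002] [ 0.0029 -0.0047  0.0396]
1 cmd [ 0.0132  0.0027 -0.0001] [ 0.0028 -0.0047  0.0788]
1.1 cmd [ 0.0153  0.0032 -0.0001] [ 0.0028 -0.0047  0.0788]
```

View pics/p15.png

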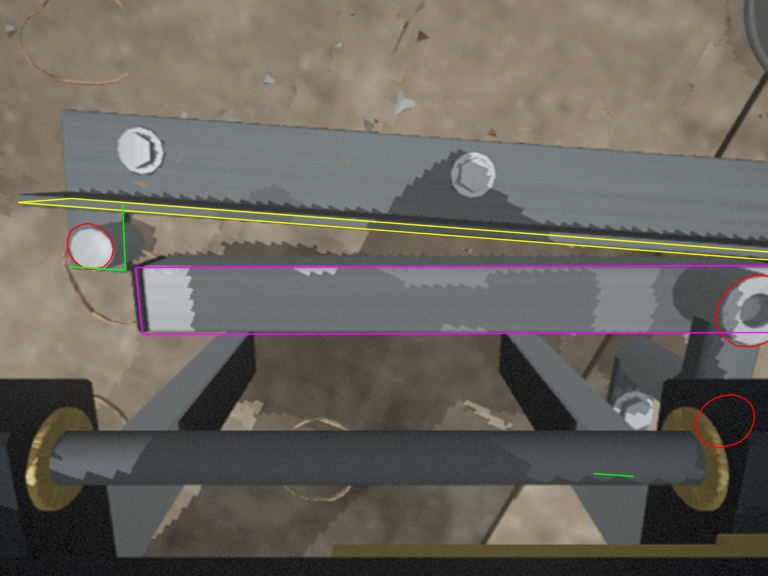

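Emit:
{"method": "send_rows", "body": {
  "commands": [0.003, 0, 0, 0, 0, 0.018, 1, 0.006, 0, 0, 0, 0, 0.036, 1, 0.009, 0, 0, 0, 0, 0.055, 1, 0.011, 0, 0, 0, 0, 0.068, 1, 0.013, 0, 0, 0, 0, 0.079, 1, 0.0145, 0, 0, 0, 0, 0.079, 1, 0.0145, 0, 0, 0, 0, 0.079, 1]
}}

```text
time: 19.9
position: [0.6439, -0.0994, 0.0077]
tcp_rot: [0.001, 0.984, 0.181, 0.001]
ft_force: [-10.9, -4.0, 4.0]
gripper_width: 0.0943
```

```bash
python3 - <<'E'
from h import *
D=np.load('p.npz');J=D['jig']; s,p,R=cur(); print(p,s['ft_force'],s['moment'],rel([p[0],p[1],0],J))
c=T2(J,[(-.0125,-.0015,0)])[0]
im=wrist(); draw(im,'p16',jig_items(J)+tube_items([c[0],c[1],J[2]]),(0,0,512,384),1.5)
E
```

```text
[ 0.64392531 -0.09939722  0.00767987] [-10.89581089  -3.95559371   3.97896861] [-0.68442216  2.1259815   0.59684315] [ -0.03476618   0.0316546  -20.79698344]
```

View pics/p16.png

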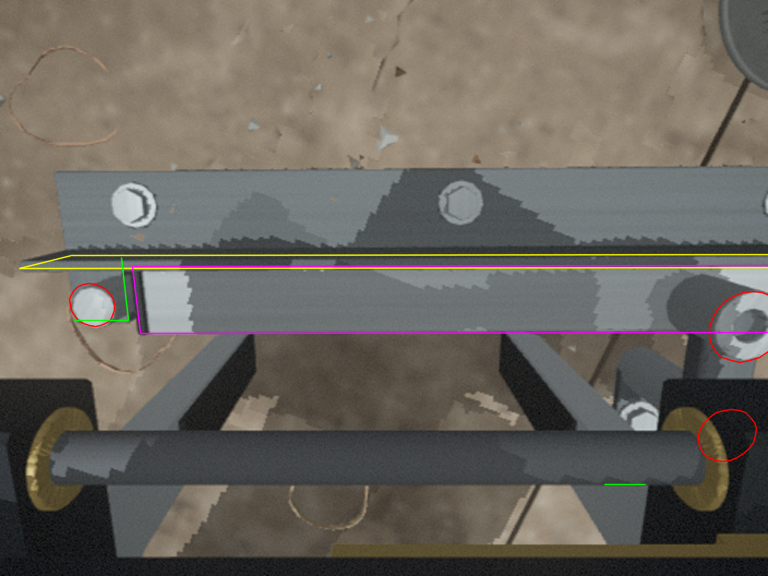

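Emit:
{"method": "send_rows", "body": {
  "commands": [0.002, 0, 0, 0, 0, 0, 1, 0.004, 0, 0, 0, 0, 0, 1, 0.004, 0, 0, 0, 0, 0, 1]
}}

```text
time: 20.25
position: [0.6442, -0.0994, 0.0075]
tcp_rot: [0.001, 0.983, 0.181, -0.004]
ft_force: [-28.9, -8.6, 16.6]
gripper_width: 0.0942
```

```bash
python3 - <<'E'
from h import *
D=np.load('p.npz');J=D['jig']; s,p,R=cur(); print(p,s['ft_force'],s['moment'],rel([p[0],p[1],0],J))
E
```

```text
[ 0.64422974 -0.09935302  0.00750511] [-28.93803363  -8.64303665  16.60653999] [-1.19708839  5.68322649  1.22884735] [ -0.03446589   0.03158783 -20.79698344]
```

Firmly seated (≈30 N against the fence). Back off, rise, and look.

Emit:
{"method": "send_rows", "body": {
  "commands": [0, 0, 0, 0, 0, 0, 1, -0.01, 0, 0, 0, 0, 0, 1, -0.025, 0, 0, 0, 0, 0, 1, -0.04, 0, -0.02, 0, 0, 0, 1, -0.055, 0.01, -0.06, 0, 0, 0, 1, -0.06, 0.025, -0.1, 0, 0, 0, 1, -0.06, 0.03, -0.12, 0, 0, 0, 1, -0.06, 0.03, -0.12, 0, 0, 0, 1, -0.06, 0.03, -0.12, 0, 0, 0, 1]
}}

```text
time: 21.15
position: [0.5994, -0.1482, 0.1274]
tcp_rot: [0.001, 0.984, 0.181, -0.004]
ft_force: [-0.4, 0.4, 0.4]
gripper_width: 0.0943
```

```bash
python3 - <<'E'
from h import *
D=np.load('p.npz');J=D['jig']; s,p,R=cur(); print(p,s['ft_force'])
c=T2(J,[(-.0125,-.0015,0)])[0]
im=wrist(); draw(im,'p17',tube_items([c[0],c[1],J[2]]),(0,0,512,384),1.5)
save('wrist','p17raw')
a=cv2.imread('pics/p17raw.png'); cv2.imwrite('pics/p17r.png',cv2.resize(a[20:220],None,fx=1.56,fy=1.56,interpolation=cv2.INTER_CUBIC))
E
```

```text
[ 0.59941496 -0.14824343  0.12741333] [-0.35948897  0.35684222  0.41619529]
```

View pics/p17.png

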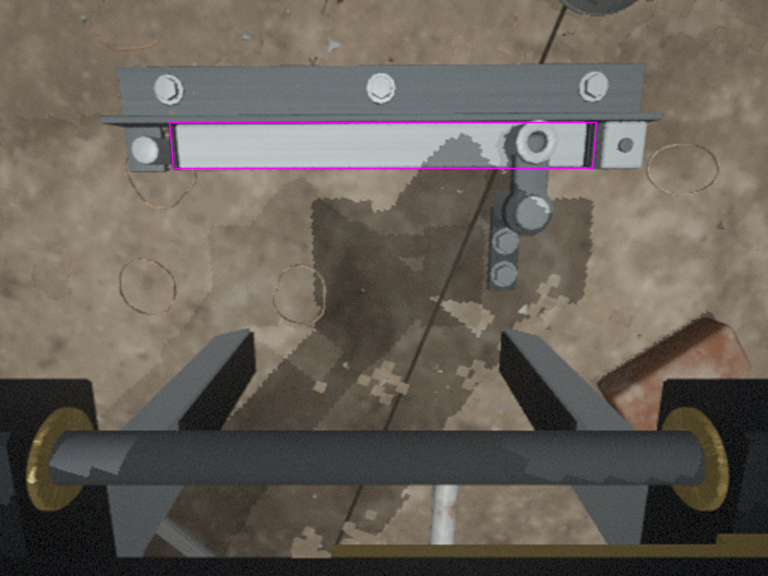

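View pics/p17r.png

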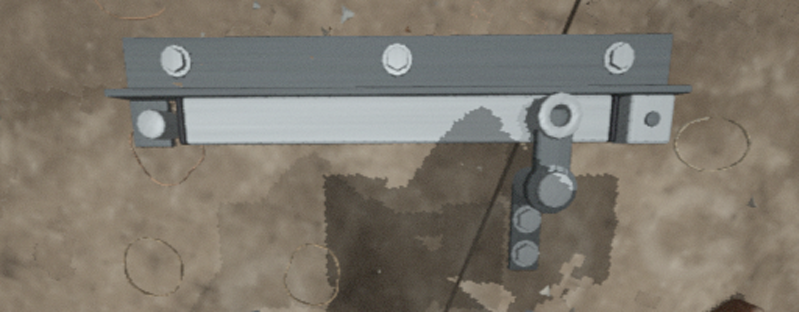

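```bash
python3 - <<'E'
from h import *
im=save('scene','end_s'); save('top','end_t')
for c in('top','scene'):
    for l in('arbor','wax_bar','spanner'):
        print(c,l,[(np.round(r['xy'],1),round(r['confidence'],2)) for r in place_of(l,c)[:2]])
b=cv2.imread('pics/end_s.png')[110:330,130:400]; cv2.imwrite('pics/end_sz.png',cv2.resize(b,None,fx=2.6,fy=2.6,interpolation=cv2.INTER_CUBIC))
E
```

```text
top arbor [(array([301.9, 234.6]), 0.6)]
top wax_bar [(array([319., 165.]), 0.74)]
top spanner []
scene arbor [(array([258.2, 268.3]), 0.91)]
scene wax_bar []
scene spanner [(array([342.6, 260.4]), 0.6), (array([191.1, 234. ]), 0.59)]
```

View pics/end_sz.png

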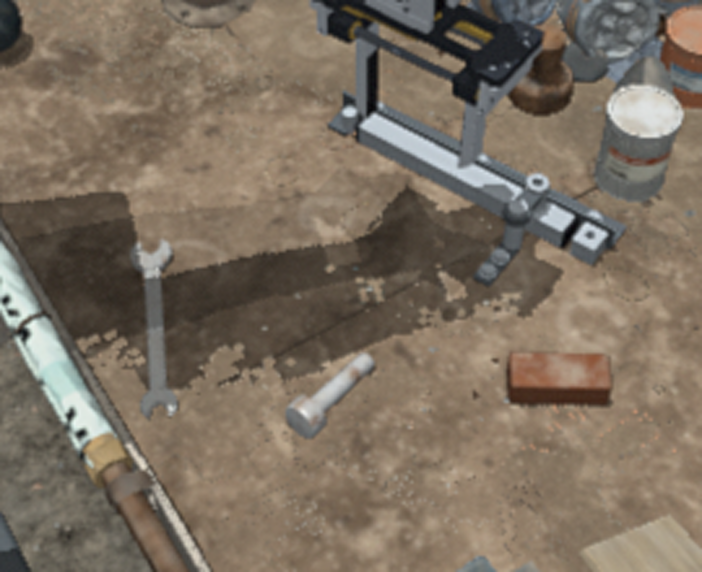

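The tube lies along the fence and the bystanders are where they were, so I am handing in.

```bash
python3 -c "
from station import *
sign_off(); print(observe()['time'])"
```

```text
the job is handed in; nothing more can be done
the job is handed in; nothing more can be done
```

The tube is loaded in the jig, and I handed the job in at about 21 s of the 72 s allowed. It was only pushed with the fingertips and never gripped or lifted. The steps were:
- **Side push:** the two open fingertips pushed it sideways and set it at 9° to the fence.
- **End push:** the closed fingers slid end a in behind the column, under the drill-guide arm.
- **Swing-in:** the open fingers swung end b in and pressed the tube home, with about 30 N against the fence.

**Last checks:**
- **Tube:** the final wrist picture shows it flush and parallel along the back fence, between the end block and the pin, with a few millimetres free at each end.
- **Robot:** the gripper stands clear at about 0.13 m height, and the measured force is near zero.
- **Arbor, wax bar and spanner:** all three look undisturbed in the scene picture. The networks found the arbor and wax bar within about 2 pixels of their start. The spanner was missed in the top view and found only with low confidence in the scene view, about 5 pixels off its start. The arm never went near it at bench height.

**Disagreements and misses:**
- **Fingertip position:** the fingertips turned out to lie at about the TCP, not 22 mm ahead of it as stated. Because of this my first push passed over the tube without touching it, and I repeated it lower.
- **Cameras:** the scene camera disagreed with the top and wrist views by a few millimetres, so I relied on the wrist and top views.

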